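# Open the childproof battery jar and bin the spent cell

## Task

Put the spent orange cell into the used-battery jar. The jar has a childproof cap: push it down hard against its spring, turn it anticlockwise while it is down, lift it off and set it the right way up, flat in the blue tray; only then drop the orange cell into the open jar. Leave the two green cells in their rack and do not disturb the solder spool and the screwdriver.

Things in the scene. Friction and masses are not known exactly. Their poses are not given: they have to be found in the camera images.
- jar: brown used-battery jar with a cream band, screwed to the bench by its 110 x 110 x 6 mm steel foot: body 76 mm in diameter up to 50 mm height, then a neck 43 mm (over its lugs 52 mm) in diameter up to the open rim at 88 mm. Inner floor at 6 mm. It cannot move. Origin on the bench on the jar's axis, z up
- jar_mouth (a point): centre of the jar's rim, 88 mm above the bench; clear opening 37 mm in diameter
- collar (a joint): black ring of 56 mm diameter round the jar's neck under the cap's skirt: a spring that pushes the cap up. Value = how far it is pressed down, in m: about 0 with the cap on and locked, 0.0085 with the cap pressed to its stop, -0.003 with the cap unlocked or off
- cap: white ribbed round cap, 58 mm in diameter, 33.5 mm high, 40 g, black arrows on top. Origin at the centre of its skirt's lower edge, z up out of its top. Locked on the jar, its origin is 66.5 mm above the bench (top at 100 mm). Three lugs inside it sit under catches of the neck, so it does not lift or turn until pushed well down. It can be gripped round its sides
- cap_top (a point): centre of the cap's top. Pushed straight down 6.5 to 8.5 mm (about 16 to 20 N, solid stop at 8.5 mm) and kept down, the cap turns anticlockwise seen from above; after 40 to 80 degrees (60 is best, solid stop at 85) it is free: eased, it rises 3 mm above its locked height on the spring and lifts straight off. Clockwise it is blocked
- tray: shallow blue tray, 160 (x) x 150 (y) x 12 mm, walls and floor 4 mm thick, fixed. Origin at the centre of its underside on the bench
- rack: grey rack block, 60 (x) x 150 (y) x 26 mm, fixed, with three 20 mm wide sockets 20 mm deep in a row along its y axis at y = -45, 0 and 45 mm. Origin at the centre of its underside on the bench
- spent_cell: the spent cell, orange with a black band near the top: upright cylinder 18 mm in diameter, 65 mm long (the last 3 mm is an 8 mm wide steel nub). Origin at the centre of its underside, z along the cell to the nub. At the start it stands in one of the three sockets of the rack, underside 6 mm above the bench
- good_cell_a: a good cell, green with a black band near the top; to be left alone: upright cylinder 18 mm in diameter, 65 mm long (the last 3 mm is an 8 mm wide steel nub). Origin at the centre of its underside, z along the cell to the nub. At the start it stands in one of the three sockets of the rack, underside 6 mm above the bench
- good_cell_b: the other good cell, green with a black band near the top; to be left alone: upright cylinder 18 mm in diameter, 65 mm long (the last 3 mm is an 8 mm wide steel nub). Origin at the centre of its underside, z along the cell to the nub. At the start it stands in one of the three sockets of the rack, underside 6 mm above the bench
- spool: bystander: steel-coloured solder spool standing on end, 54 mm in diameter, 40 mm high. Origin at the centre of its underside
- screwdriver: bystander: screwdriver with a yellow handle lying on the bench, 160 mm long along its x axis, handle at the -x end
Things that resemble listed ones, but are neither listed nor needed, are in the scene too. Leave any yellow look-alike of the cap alone.

How it is judged (in metres and radians):
On the way, in this order (a step that is already met when the one before it is completed fails the run):
1. the cap is unlocked and lifted clear of the jar (z of cap in the frame of jar above 0.085 m and value of joint collar below -0.002 m), for 0.1 s.
2. the cap lies right way up in the blue tray, released, before the cell is binned (horizontal distance between cap and tray below 0.075 m and z of cap in the frame of tray below 0.01 m and height (world z) of cap above 0 m and angle between cap's own z axis and vertical below 0.12 rad and linear speed of cap below 0.03 m/s and contact force between the fingers and cap below 0.1 N and horizontal distance between spent_cell and jar above 0.045 m), for 0.2 s.
At the end, for the whole second after the job is handed in: The cap lies flat, right way up (within about 7 degrees), wholly inside the blue tray and the orange cell is inside the jar (its lower end under 30 mm above the bench), both released and at rest; the other things are where they were (horizontal distance between cap and tray below 0.075 m and z of cap in the frame of tray below 0.01 m and height (world z) of each of cap, spent_cell above 0 m and angle between cap's own z axis and vertical below 0.12 rad and linear speed of cap below 0.03 m/s and contact force between the fingers and cap below 0.1 N and horizontal distance between spent_cell and jar below 0.036 m and height (world z) of spent_cell below 0.03 m and linear speed of spent_cell below 0.05 m/s and contact force between the fingers and spent_cell below 0.1 N); the robot touches nothing.
It fails at once if a green cell moved more than 20 mm (distance of good_cell_a from where it was at the start of the episode above 0.02 m).
It fails at once if a green cell moved more than 20 mm (distance of good_cell_b from where it was at the start of the episode above 0.02 m).
It fails at once if the solder spool moved more than 20 mm (distance of spool from where it was at the start of the episode above 0.02 m).
It fails at once if the screwdriver moved more than 30 mm (distance of screwdriver from where it was at the start of the episode above 0.03 m).
It also fails if it takes over 64 s, if anything falls off the work surface, if the arm or the gripper's body presses on something with over 40 N, if the wrist force passes 120 N, or if a joint passes its speed limit or range.

## Robot

A 6-joint arm with a two-finger parallel gripper is mounted at the origin on the work surface. World frame = base frame: x ahead of the robot, y to its left, z up, the work surface at z = 0. Lengths are in mm, angles in rad, forces in N, time in s.
With the tool pointing down it reaches from about 275 to 1000 mm from the base axis. Payload 8.4 kg.
Tool frame: the origin (TCP) lies at the very end of the fingers, on their centre line; the grasp point (between the pads) lies 19 mm behind it; z points along the fingers, y is the direction in which the jaws open and shut (so a half turn about z gives the same grasp; the last joint's range is limited). The gripper opens to 85 mm and grips with 20 to 120 N. Pads are 22 mm wide; open, the fingers measure 114 mm over their backs; the gripper's body (76 mm by 85 mm) begins 54 mm behind the grasp point. The pads swing forward as they close: fully open they stand 13 mm farther back than shut.
Start: joints at [-1.166, 0.353, 1.633, -0, 1.155, -0.002], TCP at [247.294, -573.998, 231.281] pointing down, gripper open.
Joint ranges: [-2.63, 2.63], [-0.92, 2.1], [0.06, 2.66], [-1.3, 4.44], [0, 2.69], [-3.02, 3.02]. Speed limits (rad/s): [2.22, 2.22, 2.79, 3.14, 3.14, 3.14].

## Interface

Orientations are given as [roll, pitch, yaw] about the fixed x, y, z axes, in that order (R = Rz(yaw) Ry(pitch) Rx(roll)).
In Python, from rig import sense, grab_frame, sign_off, masks_of gives the robot as it stands. The module is installed in compiled form; this text tells all that it offers.
- The arm moves only by the shell command python3 -m inch 'ROWS' [FORCE]. ROWS is JSON, a list of rows, each an object of numbers: "gripper": the finger opening in m, from 0 to 0.0854; "tx", "ty", "tz": the shift along the tool's x, y, z in m; "spin": the turn about the tool's z in degrees. In form: [{"gripper": .., "tx": .., "ty": .., "tz": .., "spin": ..}, ...]. A call has exactly 8 rows; each row shifts and turns the commanded pose from where the row before left it, along the tool's axes as they then stand; what a row does not reach is not made up. A row lasts 1/10 s, in which the tool goes at most 50 mm and 8.59 degrees, less where a joint would pass 70% of its speed; a pose out of reach is approached as far as the arm can. A call is refused whole if a number of a shift passes 0.05 or a number of a turn 8.59, either way. A call with a gripper value outside its range is refused whole. The fingers move at their own pace and stop on an object; FORCE is the grip in N (left out, the last holds). Time passes only in rows, so rows that do not move let the fingers close, or fill a call up. It gives the time, the measured TCP pose, the force and the opening at its end, in the units of the state.
- sense(): the state, without advancing time (a new reading comes with each control period).
- grab_frame(name): name is "side" or "top" or "wrist"; returns a dict with "pixels" (480x640x3 uint8, red, green, blue), "K" (3x3 intrinsics, pixels), "extrinsics" (4x4, takes a point from camera to world coordinates). Camera axes: x right, y down, z forward; pixel columns grow to the right and rows downward; lengths in mm; the calibration is good to about 2 mm. A picture is of the moment at which its call begins. There is no depth.
- sign_off(): hands the job in, once; it reports no verdict.
Trained networks look in the newest picture that a camera, given by its name, has taken for a name from the list of things; names that differ only in an ending like _2 or _b are one class to them, and where a whole thing is asked for, a point or a joint stands for the part that bears it (a point fixed in the world has none). Each returns a list of dicts, best first, with "conf" (0 to 1); they miss things now and then, are a little off and sometimes report something else, mostly with a low value. They report only what shows in the picture. A call takes as long as a camera call. They do not tell look-alikes from the thing itself.
- masks_of(camera, target): "pixels" (480x640 bool, what is visible of it) and "centre" ([row, column] in pixels, amid what is visible of it).
The state is a dict: "clock": time; "qpos": joint angles; "qvel": joint speeds; "joint_efforts": joint torques, N m; "eef_pos": TCP position; "tcp_rot": TCP orientation; "contact_force": force on the tool from outside, world axes, zero at the start; "wrist_torque": the same for the moment, N m; "opening": opening from 0.0 (shut) to 1.0 (fully open).
Only numpy, scipy, OpenCV 4.12 (cv2) and the standard library are available. Lean on these libraries where they do the work, as an engineer would, in place of code of your own. Each camera call takes 0.05 s, during which the arm holds its last target.

## Working session

There is one attempt and no reset: what is moved stays moved. The work goes in short steps, Python scripts to look and compute and a shell command to move; the robot and the scene stay as the last step left them, time stands still between calls to the robot, and variables do not carry over. Pictures are saved under pics/ and viewed, and the job is handed in when it is done.

```bash
mkdir -p pics; python3 - <<'E'
from rig import *
import cv2
print(sense())
for n in ("side","top","wrist"):
    f=grab_frame(n); cv2.imwrite(f"pics/{n}0.png",f["pixels"][:,:,::-1]); print(n,f["K"].tolist(),f["extrinsics"].round(4).tolist())
    for t in ("jar","cap","tray","rack","spent_cell","good_cell_a","spool","screwdriver"):
        print(t,[(round(m["conf"],2),[round(float(v)) for v in m["centre"]],int(m["pixels"].sum())) for m in masks_of(n,t)])
E
```

```text
{'clock': 0.0, 'qpos': array([-1.16643191e+00,  3.53654502e-01,  1.63413352e+00, -1.20124698e-05,
        1.15518713e+00, -2.37220584e-03]), 'qvel': array([-2.25876303e-04, -2.31948172e-04, -2.36483702e-03,  1.92095646e-03,
       -9.85836310e-04, -2.30374277e-05]), 'joint_efforts': array([ 3.59933765e-03, -6.05247188e+01, -3.42072308e+01,  4.71366857e-04,
        9.39391233e-03, -9.15054486e-07]), 'eef_pos': array([ 247.08580072, -573.57131033,  230.55796855]), 'tcp_rot': array([-3.14021013e+00,  7.70353969e-06,  4.06741486e-01]), 'contact_force': array([-0.42410039, -0.62254171,  0.04535863]), 'wrist_torque': array([ 0.0375751 ,  0.02585228, -0.0269745 ]), 'opening': 0.9966511941280997}
side [[529.6869263051101, 0.0, 312.9537374399781], [0.0, 529.6869263051101, 238.419748221027], [0.0, 0.0, 1.0]] [[0.7094, -0.3705, 0.5996, 19.2901], [-0.7045, -0.3499, 0.6174, -562.2977], [-0.019, -0.8604, -0.5092, 555.9222], [0.0, 0.0, 0.0, 1.0]]
jar [(0.86, [305, 288], 2984), (0.72, [344, 419], 356)]
cap [(0.88, [333, 231], 1254), (0.77, [268, 333], 916), (0.61, [265, 287], 1174)]
tray [(0.61, [24
[... 520 characters left out ...]
 1042), (0.88, [212, 314], 991), (0.58, [282, 323], 1115)]
tray [(0.6, [282, 319], 1096), (0.56, [271, 172], 8518), (0.55, [136, 372], 704)]
rack [(0.71, [265, 459], 2917)]
spent_cell [(0.66, [269, 495], 180), (0.52, [270, 468], 181)]
good_cell_a [(0.58, [269, 491], 198), (0.46, [264, 445], 160)]
spool [(0.93, [141, 263], 961)]
screwdriver [(0.96, [134, 373], 802)]
wrist [[384.2402132221621, 0.0, 314.2390518395013], [0.0, 384.2402132221621, 236.3912988923287], [0.0, 0.0, 1.0]] [[0.395, -0.8756, -0.278, 319.1958], [-0.9187, -0.3764, -0.1196, -543.4326], [0.0001, 0.3026, -0.9531, 373.1267], [0.0, 0.0, 0.0, 1.0]]
jar []
cap []
tray []
rack []
spent_cell []
good_cell_a []
spool []
screwdriver []
```

View pics/side0.png

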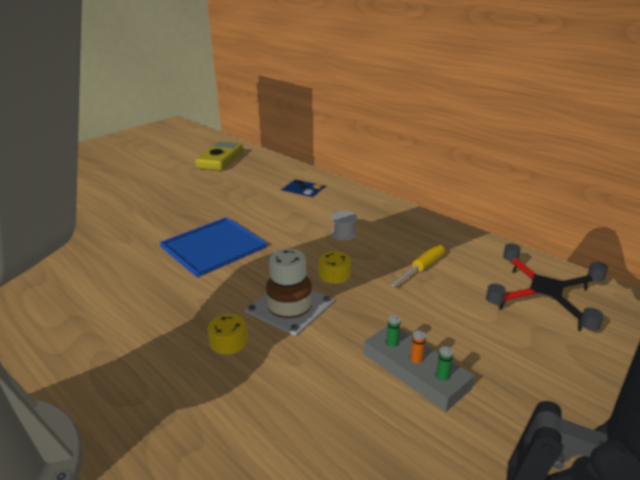

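View pics/top0.png

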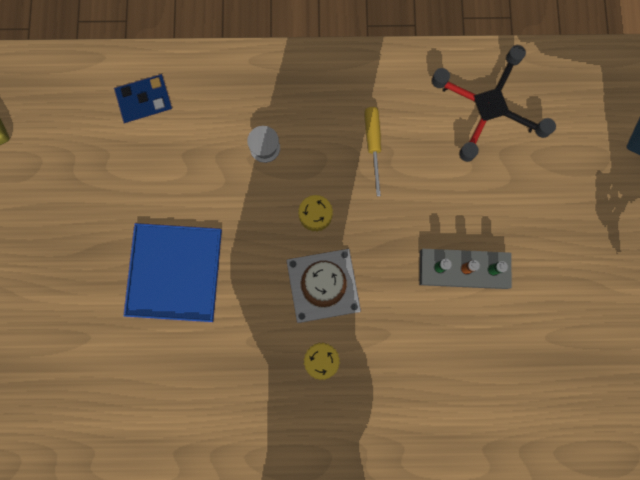

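Pictures: the white cap with black arrows sits on the jar at side (264,288) / top (281,323) (row, column). Cap look-alikes are yellow, at side (333,231), (268,333) and top (358,324), (212,314). The orange cell is the middle one, side (346,417) / top (267,470). The green cells are at side (329,393) and (360,446). The tray is at side (247,209) / top (271,173). The spool-like thing and the screwdriver lie behind. I choose the white cap and the middle orange cell, and will check both in one crop.

```bash
python3 - <<'E'
import cv2,numpy as np
s=cv2.imread("pics/side0.png");t=cv2.imread("pics/top0.png")
a=cv2.resize(s[240:340,240:340],None,fx=4,fy=4,interpolation=cv2.INTER_CUBIC)
b=cv2.resize(t[230:330,280:380],None,fx=4,fy=4,interpolation=cv2.INTER_CUBIC)
c=cv2.resize(s[305:405,360:460+20],(480,400)[::1] and (400,200),interpolation=cv2.INTER_CUBIC)
c=cv2.resize(s[310:410,360:480],None,fx=3.333,fy=2*1.0+0,interpolation=cv2.INTER_CUBIC)[:200,:400]
d=cv2.resize(t[230:300,410:530],None,fx=3.333,fy=2.857,interpolation=cv2.INTER_CUBIC)[:200,:400]
cv2.imwrite("pics/crop1.png",np.vstack([np.hstack([a,b]),np.hstack([c[:,:399],d[:,:399],np.zeros((200,2,3),np.uint8)])]))
E
```

```text
(no output)
```

View pics/crop1.png

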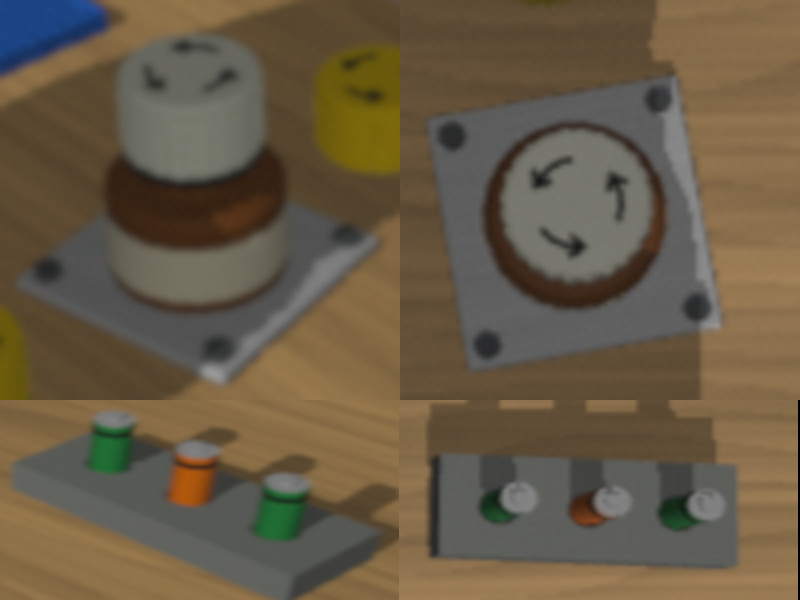

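```bash
cat > h.py <<'E'
import numpy as np
from scipy.spatial.transform import Rotation as Rn
C={"side":(np.array([[529.687,0,312.954],[0,529.687,238.42],[0,0,1]]),np.array([[0.7094,-0.3705,0.5996,19.2901],[-0.7045,-0.3499,0.6174,-562.2977],[-0.019,-0.8604,-0.5092,555.9222]])),
"top":(np.array([[540.437,0,317.81],[0,540.437,240.724],[0,0,1]]),np.array([[-0.0136,-0.9876,0.1566,418.9609],[-0.9999,0.0129,-0.0058,-7.2761],[0.0037,-0.1567,-0.9876,928.0698]]))}
def ray(c,row,col):
    K,E=C[c] if isinstance(c,str) else c
    d=E[:3,:3]@np.linalg.solve(K,[col,row,1]); return E[:3,3],d/np.linalg.norm(d)
def atz(c,row,col,z):
    o,d=ray(c,row,col); return o+d*(z-o[2])/d[2]
def tri(*obs):
    A=np.zeros((3,3));b=np.zeros(3);L=[ray(*o) for o in obs]
    for o,d in L:
        P=np.eye(3)-np.outer(d,d);A+=P;b+=P@o
    x=np.linalg.solve(A,b); return x,[np.linalg.norm(np.cross(x-o,d)) for o,d in L]
def proj(c,p):
    K,E=C[c] if isinstance(c,str) else c
    q=K@(E[:3,:3].T@(np.array(p)-E[:3,3])); return q[1]/q[2],q[0]/q[2]
E
python3 - <<'E'
from h import *
np.set_printoptions(precision=1,suppress=True)
print("cap",tri(("side",257.5,287.75),("top",280.75,324.25)),atz("top",280.75,324.25,100),atz("side",257.5,287.75,100))
for n,a,b in(("orange",(337.5,418.5),(265.35,473.9)),("gL",(310+10,360+113/3.333),(230+97/2.857,410+119/3.333)),("gR",(310+42,360+283/3.333),(230+105/2.857,410+306/3.333))):
  print(n,tri(("side",*a),("top",*b)),atz("top",*b,68))
for r,c in((224,136),(226,220),(321,213),(316,125)): print(atz("top",r,c,12))
for r,c in((249,421),(252,512),(289,510),(284,420)): print("rack",atz("top",r,c,26))
for r,c in((141,263),(212,315),(360,322)): print(atz("top",r,c,33))
print("jarfoot",[atz("top",230+y/4,280+(x-400)/4,6) for x,y in((430,120),(672,78),(720,328),(470,370))])
E
```

```text
cap (array([488. , -21.1,  98.6]), [np.float64(0.17444345346393), np.float64(0.174443453463969)]) [488.  -21.2 100. ] [486.4 -22.7 100. ]
orange (array([ 511.7, -262.1,   63.2]), [np.float64(1.3985121118523784), np.float64(1.3985121118524635)]) [ 512.2 -261.8   68. ]
gL (array([ 514.6, -216.5,   66.3]), [np.float64(0.8597840130900021), np.float64(0.8597840130899488)]) [ 515.  -216.7   68. ]
gR (array([ 508.6, -305.9,   66.6]), [np.float64(1.1765498504034078), np.float64(1.176549850403427)]) [ 509.3 -306.4   68. ]
[597.5 300.1  12. ]
[592.1 155.5  12. ]
[430.3 164.8  12. ]
[440.6 312.4  12. ]
rack [ 545.6 -186.5   26. ]
rack [ 538.5 -339.8   26. ]
rack [ 476.3 -332.1   26. ]
rack [ 486.6 -182.2   26. ]
[736.5  79.7  33. ]
[610.1  -8.5  33. ]
[365.1 -16.7  33. ]
jarfoot [array([532.3,  39.8,   6. ]), array([549.2, -64.5,   6. ]), array([442.1, -82.4,   6. ]), array([426. ,  23.5,   6. ])]
```

Both choices are confirmed: a white cap with anticlockwise arrows on the jar, and the orange cell in the middle socket. Cap top triangulates to (488,-21,98.6), tray centre to about (515,233), orange cell top to (512,-262). Moving above the jar with the yaw unchanged.

```bash
python3 -m inch '[{"tx":0.0275,"ty":-0.0258,"tz":0.002},{"tx":0.0275,"ty":-0.0258,"tz":0.002},{"tx":0.0275,"ty":-0.0258,"tz":0.002},{"tx":0.0275,"ty":-0.0258,"tz":0.002},{"tx":0.0275,"ty":-0.0258,"tz":0.002},{"tx":0.0275,"ty":-0.0258,"tz":0.002},{"tx":0.0275,"ty":-0.0258,"tz":0.002},{"tx":0.0275,"ty":-0.0258,"tz":0.002}]' 60
python3 -m inch '[{"tx":0.0275,"ty":-0.0258,"tz":0.002},{"tx":0.0275,"ty":-0.0258,"tz":0.002},{"tx":0.0275,"ty":-0.0258,"tz":0.002},{"tx":0.0275,"ty":-0.0258,"tz":0.002},{"tx":0.0275,"ty":-0.0258,"tz":0.002},{"tx":0.0275,"ty":-0.0258,"tz":0.002},{"tx":0.0,"ty":0.0,"tz":0.00},{"tx":0,"ty":0,"tz":0}]'
python3 - <<'E'
from rig import *
import cv2,pickle
s=sense();print(s["eef_pos"],s["tcp_rot"],s["qpos"])
f=grab_frame("wrist"); cv2.imwrite("pics/w1.png",f["pixels"][:,:,::-1]);pickle.dump(f,open("w1.pkl","wb"))
print([(round(m["conf"],2),[round(float(v),1) for v in m["centre"]],int(m["pixels"].sum())) for m in masks_of("wrist","cap")])
E
```

```text
[ 247.28225485 -574.00085856  231.26927099] [3.14158584e+00 1.66300832e-05 4.06771523e-01] [-1.16641025e+00  3.53000237e-01  1.63342694e+00 -1.81599490e-05
  1.15515862e+00 -2.37811170e-03]
[]$[0]: bad value
$[0]: bad value
```

View pics/w1.png

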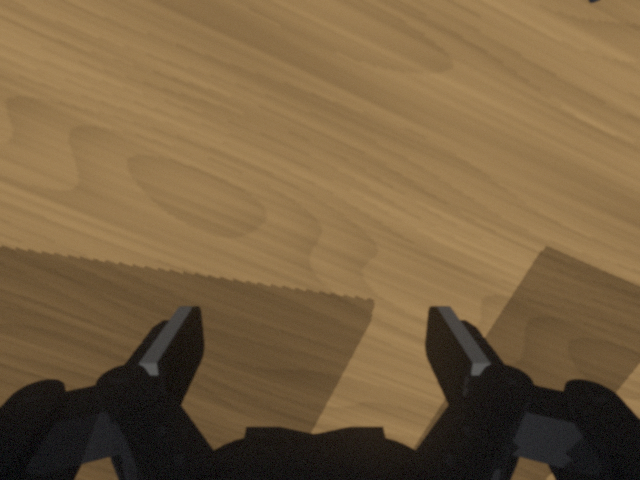

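The wrist picture shows only bare bench and the fingers: the arm has not moved, because every row needs all its keys. Retyping.

```bash
python3 -m inch '[{"gripper":0.085,"tx":0.0275,"ty":-0.0258,"tz":0.002,"spin":0},{"gripper":0.085,"tx":0.0275,"ty":-0.0258,"tz":0.002,"spin":0},{"gripper":0.085,"tx":0.0275,"ty":-0.0258,"tz":0.002,"spin":0},{"gripper":0.085,"tx":0.0275,"ty":-0.0258,"tz":0.002,"spin":0},{"gripper":0.085,"tx":0.0275,"ty":-0.0258,"tz":0.002,"spin":0},{"gripper":0.085,"tx":0.0275,"ty":-0.0258,"tz":0.002,"spin":0},{"gripper":0.085,"tx":0.0275,"ty":-0.0258,"tz":0.002,"spin":0},{"gripper":0.085,"tx":0.0275,"ty":-0.0258,"tz":0.002,"spin":0}]' 60
python3 -m inch '[{"gripper":0.085,"tx":0.0275,"ty":-0.0258,"tz":0.002,"spin":0},{"gripper":0.085,"tx":0.0275,"ty":-0.0258,"tz":0.002,"spin":0},{"gripper":0.085,"tx":0.0275,"ty":-0.0258,"tz":0.002,"spin":0},{"gripper":0.085,"tx":0.0275,"ty":-0.0258,"tz":0.002,"spin":0},{"gripper":0.085,"tx":0.0275,"ty":-0.0258,"tz":0.002,"spin":0},{"gripper":0.085,"tx":0.0275,"ty":-0.0258,"tz":0.002,"spin":0},{"gripper":0.085,"tx":0,"ty":0,"tz":0,"spin":0},{"gripper":0.085,"tx":0,"ty":0,"tz":0,"spin":0}]'
python3 - <<'E'
from rig import *
import cv2,pickle
s=sense();print(s["eef_pos"],s["tcp_rot"],s["qpos"])
f=grab_frame("wrist"); cv2.imwrite("pics/w2.png",f["pixels"][:,:,::-1]);pickle.dump(f,open("w2.pkl","wb"))
print([(round(m["conf"],2),[round(float(v),1) for v in m["centre"]],int(m["pixels"].sum())) for m in masks_of("wrist","cap")])
E
```

```text
clock: 2.25
eef_pos: [368.1, -296.0, 215.4]
tcp_rot: [3.141, -0.0, 0.407]
contact_force: [0.6, 0.0, 0.8]
opening: 0.994
clock: 3.05
eef_pos: [458.1, -89.4, 203.3]
tcp_rot: [3.141, 0.0, 0.409]
contact_force: [-0.2, -0.2, 1.0]
opening: 0.993
[458.07718833 -89.36225961 203.29367703] [3.14143770e+00 2.18940523e-04 4.09089410e-01] [-1.95690499e-01  1.37562165e-01  1.98965395e+00 -2.96692140e-04
  1.01446857e+00  9.66173087e-01]
[(0.96, [148.5, 237.2], 6985), (0.79, [10.0, 300.6], 1469), (0.78, [267.3, 200.7], 3897)]
```

View pics/w2.png

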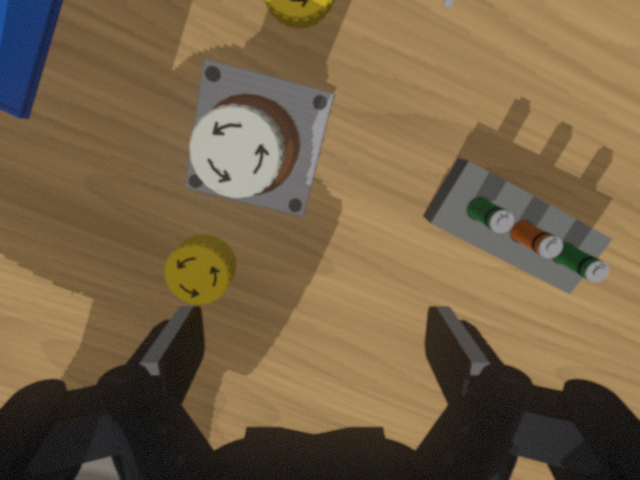

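The wrist view shows the white cap's top at about (row 151, col 236), the yellow look-alike at (269,200), the cells' nubs at (221,502), orange (245,551) and (270,597), and the tray's corner at top left. Triangulating with the fixed views.

```bash
python3 - <<'E'
from h import *
import pickle
np.set_printoptions(precision=1,suppress=True)
f=pickle.load(open("w2.pkl","rb"));W=(f["K"],f["extrinsics"])
print(f["extrinsics"])
print("wrist cap z100",atz(W,151,236,100))
print(tri((W,151,236),("top",280.75,324.25)),tri((W,151,236),("top",280.75,324.25),("side",257.5,287.75)))
for n,w,t,s in(("or",(245,551),(265.35,473.9),(337.5,418.5)),("gL",(221,502),(264,445.7),(320,393.9)),("gR",(270,597),(266.8,501.8),(352,444.9))):
  print(n,tri((W,*w),("top",*t)),tri((W,*w),("top",*t),("side",*s)))
T=np.array([458.1,-89.4]);d=np.array([488,-21])-T
y=.409;print(d@[np.cos(y),np.sin(y)],d@[np.sin(y),-np.cos(y)])
E
```

```text
[[  0.4  -0.9  -0.3 529.9]
 [ -0.9  -0.4  -0.1 -58.6]
 [  0.    0.3  -1.  345.1]
 [  0.    0.    0.    1. ]]
wrist cap z100 [490.4 -22.4 100. ]
(array([488.9, -21.2,  90.7]), [np.float64(0.16128141623785966), np.float64(0.16128141623788717)]) (array([488.8, -21.2,  97.8]), [np.float64(1.4876775295560407), np.float64(0.6574845066051709), np.float64(1.027209980580926)])
or (array([ 513.4, -262.7,   66.2]), [np.float64(1.1012337473333942), np.float64(1.101233747333544)]) (array([ 512.5, -262.8,   64. ]), [np.float64(2.4938645611472263), np.float64(0.16672652803806914), np.float64(2.657263686093329)])
gL (array([ 515.4, -216.8,   68.8]), [np.float64(0.6384114432570582), np.float64(0.6384114432569572)]) (array([ 514.9, -217. ,   66.8]), [np.float64(1.4899219888579407), np.float64(0.17159950668357554), np.float64(1.583452746332743)])
gR (array([ 510.3, -307.1,   66.8]), [np.float64(1.015616596714459), np.float64(1.015616596714582)]) (array([ 509.6, -306.2,   66.8]), [np.float64(2.0020136446208965), np.float64(0.5532677656752117), np.float64(2.105931572408333)])
54.63595065605281 -50.867306749122875
```

```bash
python3 -m inch '[{"gripper":0.085,"tx":0.014,"ty":-0.0127,"tz":0,"spin":0},{"gripper":0.085,"tx":0.014,"ty":-0.0127,"tz":0,"spin":0},{"gripper":0.085,"tx":0.014,"ty":-0.0127,"tz":0,"spin":0},{"gripper":0.085,"tx":0.0132,"ty":-0.0127,"tz":0.01,"spin":0},{"gripper":0.085,"tx":0,"ty":0,"tz":0.02,"spin":0},{"gripper":0.085,"tx":0,"ty":0,"tz":0.02,"spin":0},{"gripper":0.085,"tx":0,"ty":0,"tz":0.02,"spin":0},{"gripper":0.085,"tx":0,"ty":0,"tz":0,"spin":0}]'
python3 - <<'E'
from rig import *
import cv2
for n in ("wrist","side"):
  f=grab_frame(n); cv2.imwrite(f"pics/{n}3.png",f["pixels"][:,:,::-1])
E
```

```text
clock: 3.95
eef_pos: [486.7, -22.5, 131.3]
tcp_rot: [-3.14, 0.004, 0.405]
contact_force: [-0.2, -0.3, -0.2]
opening: 0.994
```

View pics/wrist3.png

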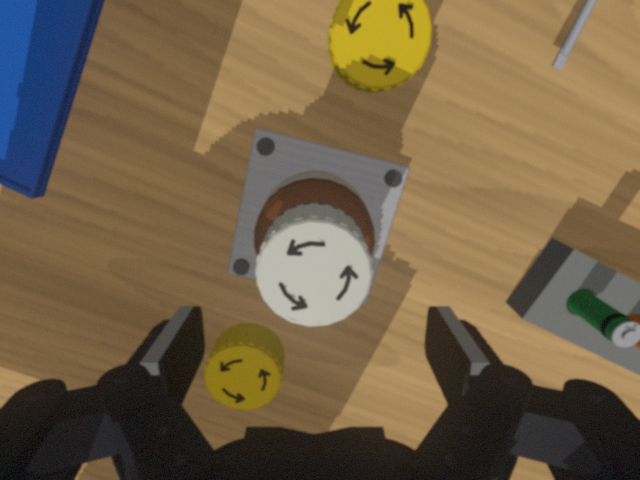

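View pics/side3.png

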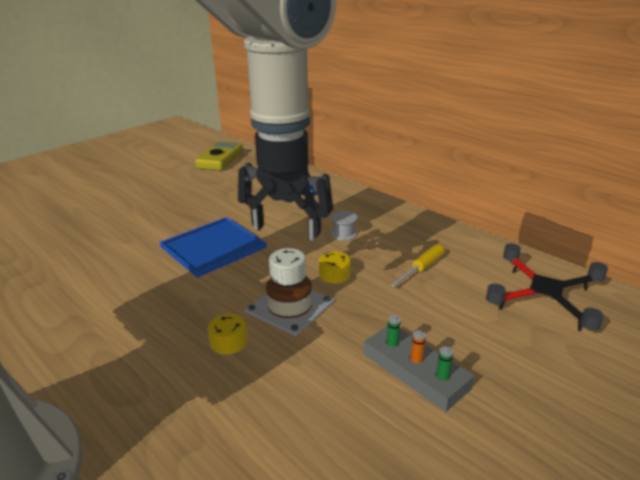

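The cap (row 272, col 314) is centred between the fingers (pads at cols 200 and 430), and the side view shows the gripper above the jar. Checking the offset along the tool's x.

```bash
python3 - <<'E'
from h import *
from rig import *
f=grab_frame("wrist");W=(f["K"],f["extrinsics"]);s=sense();T=s["eef_pos"];p=f["pixels"][180:380,220:410].astype(int)
import cv2
m=((p.min(2)>150)).astype(np.uint8)
ys,xs=np.nonzero(m);print(xs.min()+220,xs.max()+220,ys.max()+180,len(xs))
print(T,s["tcp_rot"])
for r in(272,):
  q=atz(W,r,314,100);y=s["tcp_rot"][2];d=(q-T)[:2];print(q,d@[np.cos(y),np.sin(y)],d@[np.sin(y),-np.cos(y)])
E
```

```text
256 398 326 8424
[488.93759673 -22.22026456 134.0804666 ] [ 3.14120575e+00 -6.18683093e-04  4.05593299e-01]
[492.13910688 -20.96649036 100.        ] 3.4364608660449796 0.11114704774039205
```

```bash
python3 -m inch '[{"gripper":0.085,"tx":0.0015,"ty":0,"tz":0.012,"spin":0},{"gripper":0.085,"tx":0,"ty":0,"tz":0.015,"spin":0},{"gripper":0.085,"tx":0,"ty":0,"tz":0.015,"spin":0},{"gripper":0.085,"tx":0,"ty":0,"tz":0.014,"spin":0},{"gripper":0.085,"tx":0,"ty":0,"tz":0.007,"spin":0},{"gripper":0.085,"tx":0,"ty":0,"tz":0,"spin":0},{"gripper":0.085,"tx":0,"ty":0,"tz":0,"spin":0},{"gripper":0.05,"tx":0,"ty":0,"tz":0,"spin":0}]' 60
python3 -m inch '[{"gripper":0.04,"tx":0,"ty":0,"tz":0,"spin":0},{"gripper":0.04,"tx":0,"ty":0,"tz":0,"spin":0},{"gripper":0.04,"tx":0,"ty":0,"tz":0,"spin":0},{"gripper":0.04,"tx":0,"ty":0,"tz":0,"spin":0},{"gripper":0.04,"tx":0,"ty":0,"tz":0,"spin":0},{"gripper":0.04,"tx":0,"ty":0,"tz":0,"spin":0},{"gripper":0.04,"tx":0,"ty":0,"tz":0,"spin":0},{"gripper":0.04,"tx":0,"ty":0,"tz":0,"spin":0}]' 60
python3 - <<'E'
from rig import *
import cv2
print(sense())
f=grab_frame("side"); cv2.imwrite(f"pics/side4.png",cv2.resize(f["pixels"][120:360,180:400,::-1],None,fx=2.5,fy=2.5))
E
```

```text
clock: 4.9
eef_pos: [490.5, -20.9, 70.9]
tcp_rot: [3.141, -0.001, 0.407]
contact_force: [-0.8, -0.8, -0.2]
opening: 0.858
clock: 5.7
eef_pos: [490.4, -20.9, 71.1]
tcp_rot: [3.141, -0.001, 0.407]
contact_force: [-1.3, 1.0, 6.8]
opening: 0.665
{'clock': 5.7, 'qpos': array([-4.55915226e-02,  3.73197138e-01,  2.04502081e+00,  4.85878425e-05,
        7.22224514e-01,  1.11839411e+00]), 'qvel': array([-0.00122962,  0.00044647, -0.00078743, -0.00032965,  0.00089933,
        0.00028147]), 'joint_efforts': array([-2.36526132e-02, -4.75068963e+01, -2.17632723e+01, -1.97640021e-02,
       -4.38766424e-01,  5.59293883e-03]), 'eef_pos': array([490.41491245, -20.86168797,  71.05815417]), 'tcp_rot': array([ 3.14111880e+00, -1.04854106e-03,  4.06774508e-01]), 'contact_force': array([-1.33330318,  1.04151321,  6.79424351]), 'wrist_torque': array([0.06377038, 0.20792208, 0.01437266]), 'opening': 0.66457532105056}
```

View pics/side4.png

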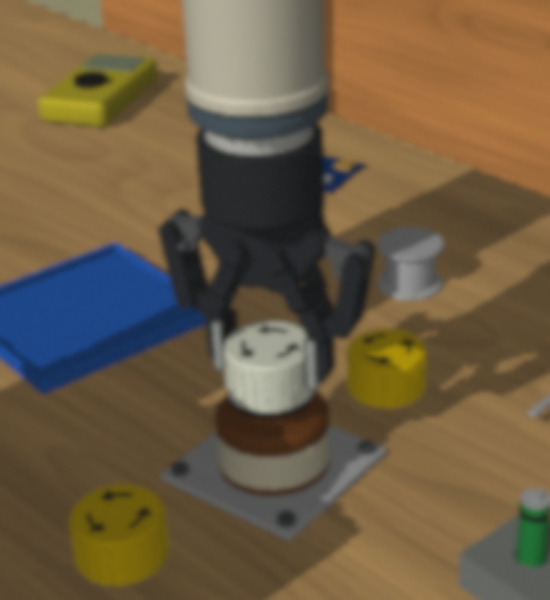

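The fingers hold the white cap at its sides (opening 57 mm). Pushing down.

```bash
python3 -m inch '[{"gripper":0.04,"tx":0,"ty":0,"tz":0.002,"spin":0},{"gripper":0.04,"tx":0,"ty":0,"tz":0.002,"spin":0},{"gripper":0.04,"tx":0,"ty":0,"tz":0.002,"spin":0},{"gripper":0.04,"tx":0,"ty":0,"tz":0.001,"spin":0},{"gripper":0.04,"tx":0,"ty":0,"tz":0.001,"spin":0},{"gripper":0.04,"tx":0,"ty":0,"tz":0,"spin":0},{"gripper":0.04,"tx":0,"ty":0,"tz":0,"spin":0},{"gripper":0.04,"tx":0,"ty":0,"tz":0,"spin":0}]' 80
```

```text
clock: 6.55
eef_pos: [490.5, -20.9, 63.7]
tcp_rot: [3.141, -0.001, 0.407]
contact_force: [-4.5, 0.5, 17.6]
opening: 0.659
```

17.6 N, within the band. A bit more, then turn anticlockwise (negative spin).

```bash
python3 -m inch '[{"gripper":0.04,"tx":0,"ty":0,"tz":0.0008,"spin":0},{"gripper":0.04,"tx":0,"ty":0,"tz":0,"spin":0},{"gripper":0.04,"tx":0,"ty":0,"tz":0,"spin":-4},{"gripper":0.04,"tx":0,"ty":0,"tz":0,"spin":-5},{"gripper":0.04,"tx":0,"ty":0,"tz":0,"spin":-5},{"gripper":0.04,"tx":0,"ty":0,"tz":0,"spin":-5},{"gripper":0.04,"tx":0,"ty":0,"tz":0,"spin":0},{"gripper":0.04,"tx":0,"ty":0,"tz":0,"spin":0}]' 80
python3 - <<'E'
from rig import *
s=sense();print(s["wrist_torque"],s["contact_force"],s["tcp_rot"])
E
```

```text
clock: 7.35
eef_pos: [490.8, -20.0, 63.1]
tcp_rot: [3.141, -0.002, 0.738]
contact_force: [-3.8, 6.9, 18.6]
opening: 0.657
[1.21035488 0.7214414  0.15517445] [-3.82401779  6.87704946 18.60222673] [ 3.14123152e+00 -2.20105109e-03  7.38069723e-01]
```

```bash
python3 -m inch '[{"gripper":0.04,"tx":0,"ty":0,"tz":0,"spin":-6},{"gripper":0.04,"tx":0,"ty":0,"tz":0,"spin":-7},{"gripper":0.04,"tx":0,"ty":0,"tz":0,"spin":-7},{"gripper":0.04,"tx":0,"ty":0,"tz":0,"spin":-7},{"gripper":0.04,"tx":0,"ty":0,"tz":0,"spin":-7},{"gripper":0.04,"tx":0,"ty":0,"tz":0,"spin":-7},{"gripper":0.04,"tx":0,"ty":0,"tz":0,"spin":0},{"gripper":0.04,"tx":0,"ty":0,"tz":0,"spin":0}]' 80
python3 - <<'E'
from rig import *
import cv2
s=sense();print(s["wrist_torque"],s["contact_force"],s["tcp_rot"])
f=grab_frame("side"); cv2.imwrite(f"pics/side5.png",cv2.resize(f["pixels"][200:340,220:360,::-1],None,fx=4,fy=4))
E
```

```text
clock: 8.15
eef_pos: [489.5, -19.6, 62.9]
tcp_rot: [-3.141, -0.002, 1.454]
contact_force: [-8.6, 10.4, 21.8]
opening: 0.657
[1.64987388 1.10832415 0.34431074] [-8.58564747 10.39929988 21.82010815] [-3.14085510e+00 -1.65782239e-03  1.45401676e+00]
```

View pics/side5.png

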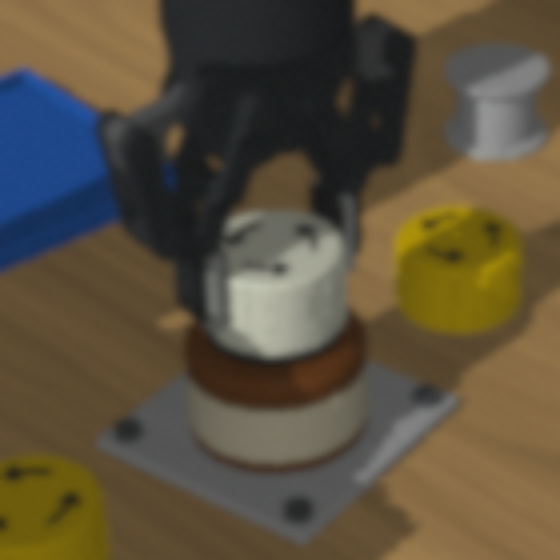

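The arrows have turned about 60° with the gripper and the cap is still down. Easing up, with a small sideways relief.

```bash
python3 -m inch '[{"gripper":0.04,"tx":0.0005,"ty":-0.0005,"tz":-0.002,"spin":0},{"gripper":0.04,"tx":0.0004,"ty":-0.0004,"tz":-0.002,"spin":0},{"gripper":0.04,"tx":0,"ty":0,"tz":-0.002,"spin":0},{"gripper":0.04,"tx":0,"ty":0,"tz":-0.002,"spin":0},{"gripper":0.04,"tx":0,"ty":0,"tz":-0.002,"spin":0},{"gripper":0.04,"tx":0,"ty":0,"tz":-0.002,"spin":0},{"gripper":0.04,"tx":0,"ty":0,"tz":0,"spin":0},{"gripper":0.04,"tx":0,"ty":0,"tz":0,"spin":0}]' 80
```

```text
clock: 9.0
eef_pos: [489.2, -19.7, 73.6]
tcp_rot: [3.142, -0.0, 1.454]
contact_force: [-1.3, 4.7, 5.6]
opening: 0.654
```

```bash
python3 -m inch '[{"gripper":0.04,"tx":0,"ty":0,"tz":-0.002,"spin":0},{"gripper":0.04,"tx":0,"ty":0,"tz":-0.002,"spin":0},{"gripper":0.04,"tx":0,"ty":0,"tz":-0.002,"spin":0},{"gripper":0.04,"tx":0,"ty":0,"tz":-0.002,"spin":0},{"gripper":0.04,"tx":0,"ty":0,"tz":0,"spin":0},{"gripper":0.04,"tx":0,"ty":0,"tz":0,"spin":0},{"gripper":0.04,"tx":0,"ty":0,"tz":0,"spin":0},{"gripper":0.04,"tx":0,"ty":0,"tz":0,"spin":0}]' 80
```

```text
clock: 9.8
eef_pos: [489.0, -19.9, 81.5]
tcp_rot: [-3.141, 0.0, 1.454]
contact_force: [-1.7, 0.7, 0.8]
opening: 0.659
```

Free (no pull). Lifting clear.

```bash
python3 -m inch '[{"gripper":0.04,"tx":0,"ty":0,"tz":-0.008,"spin":0},{"gripper":0.04,"tx":0,"ty":0,"tz":-0.008,"spin":0},{"gripper":0.04,"tx":0,"ty":0,"tz":-0.009,"spin":0},{"gripper":0.04,"tx":0,"ty":0,"tz":-0.012,"spin":0},{"gripper":0.04,"tx":0,"ty":0,"tz":-0.015,"spin":0},{"gripper":0.04,"tx":0,"ty":0,"tz":-0.015,"spin":0},{"gripper":0.04,"tx":0,"ty":0,"tz":0,"spin":0},{"gripper":0.04,"tx":0,"ty":0,"tz":0,"spin":0}]' 80
python3 - <<'E'
from rig import *
import cv2
s=sense();print(s["wrist_torque"],s["eef_pos"],s["tcp_rot"],s["qpos"])
f=grab_frame("side"); cv2.imwrite(f"pics/side6.png",cv2.resize(f["pixels"][140:340,140:360,::-1],None,fx=3,fy=3))
E
```

```text
clock: 10.6
eef_pos: [489.4, -19.9, 149.0]
tcp_rot: [3.14, -0.0, 1.454]
contact_force: [-0.4, -0.2, -1.1]
opening: 0.657
[ 0.05561926 -0.02120669 -0.03939545] [489.44407014 -19.89113535 148.99395369] [ 3.14021621e+00 -7.59531920e-05  1.45399742e+00] [-4.36627186e-02  2.46594155e-01  1.99538219e+00 -3.17404691e-05
  8.98237991e-01  7.31560010e-02]
```

View pics/side6.png

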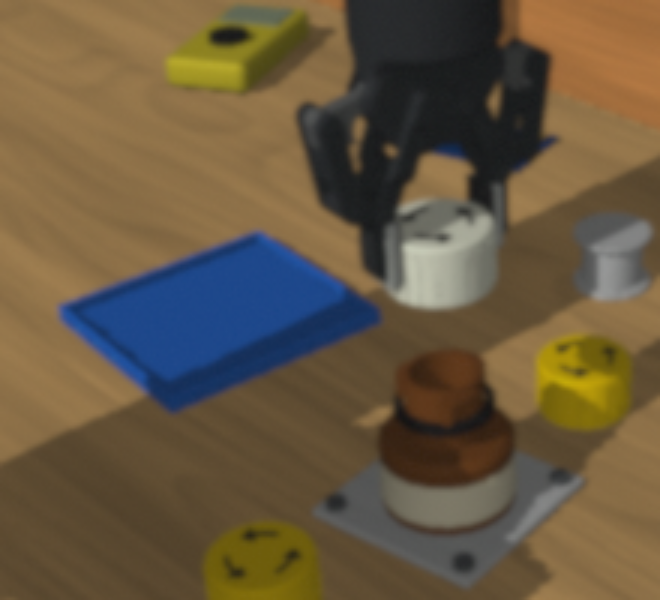

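The cap is off, held level above the open brown jar (mouth at crop (440,365)). The tray is empty at left. Carrying the cap to the tray.

```bash
python3 -m inch '[{"gripper":0.04,"tx":0.03,"ty":-0.0006,"tz":0,"spin":0},{"gripper":0.04,"tx":0.037,"ty":-0.0006,"tz":0,"spin":0},{"gripper":0.04,"tx":0.038,"ty":-0.0006,"tz":0,"spin":0},{"gripper":0.04,"tx":0.038,"ty":-0.0006,"tz":0.01,"spin":0},{"gripper":0.04,"tx":0.038,"ty":-0.0006,"tz":0.015,"spin":0},{"gripper":0.04,"tx":0.038,"ty":-0.0006,"tz":0.02,"spin":0},{"gripper":0.04,"tx":0.035,"ty":-0.0006,"tz":0.02,"spin":0},{"gripper":0.04,"tx":0,"ty":0,"tz":0.02,"spin":0}]' 80
python3 - <<'E'
from rig import *
import cv2
for n in("side","top"):
  f=grab_frame(n); cv2.imwrite(f"pics/{n}7.png",f["pixels"][:,:,::-1])
s=sense();print(s["eef_pos"],s["tcp_rot"])
E
```

```text
clock: 11.45
eef_pos: [514.9, 236.7, 62.1]
tcp_rot: [3.141, -0.001, 1.457]
contact_force: [-0.3, 0.2, -0.3]
opening: 0.661
[512.05563144 232.80869973  60.18955679] [-3.13642027  0.00315141  1.45584909]
```

View pics/side7.png

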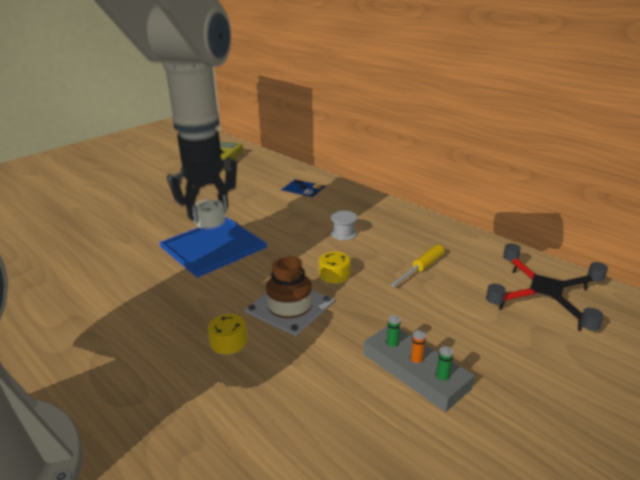

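View pics/top7.png

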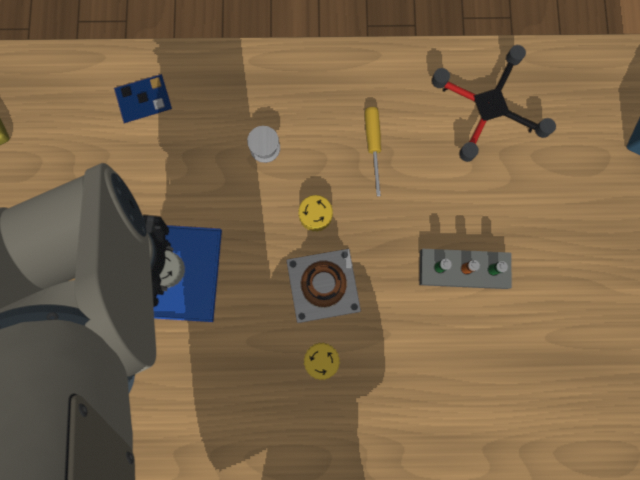

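The cap hangs over the tray (top view (268,170)), level, and the jar mouth is open at top (283,324). Lowering.

```bash
python3 -m inch '[{"gripper":0.04,"tx":0,"ty":0,"tz":0.01,"spin":0},{"gripper":0.04,"tx":0,"ty":0,"tz":0.012,"spin":0},{"gripper":0.04,"tx":0,"ty":0,"tz":0.012,"spin":0},{"gripper":0.04,"tx":0,"ty":0,"tz":0.01,"spin":0},{"gripper":0.04,"tx":0,"ty":0,"tz":0.005,"spin":0},{"gripper":0.04,"tx":0,"ty":0,"tz":0.002,"spin":0},{"gripper":0.04,"tx":0,"ty":0,"tz":0,"spin":0},{"gripper":0.04,"tx":0,"ty":0,"tz":0,"spin":0}]' 80
```

```text
clock: 12.35
eef_pos: [514.8, 233.0, 12.8]
tcp_rot: [3.141, -0.0, 1.454]
contact_force: [-0.2, -0.5, -0.7]
opening: 0.661
```

```bash
python3 -m inch '[{"gripper":0.04,"tx":0,"ty":0,"tz":0.001,"spin":0},{"gripper":0.04,"tx":0,"ty":0,"tz":0.001,"spin":0},{"gripper":0.04,"tx":0,"ty":0,"tz":0.001,"spin":0},{"gripper":0.04,"tx":0,"ty":0,"tz":0.0005,"spin":0},{"gripper":0.04,"tx":0,"ty":0,"tz":0,"spin":0},{"gripper":0.04,"tx":0,"ty":0,"tz":0,"spin":0},{"gripper":0.04,"tx":0,"ty":0,"tz":0,"spin":0},{"gripper":0.04,"tx":0,"ty":0,"tz":0,"spin":0}]' 80
```

```text
clock: 13.15
eef_pos: [514.6, 232.9, 9.0]
tcp_rot: [-3.142, -0.0, 1.454]
contact_force: [-0.8, -0.5, 0.4]
opening: 0.659
```

```bash
python3 -m inch '[{"gripper":0.04,"tx":0,"ty":0,"tz":0.0005,"spin":0},{"gripper":0.04,"tx":0,"ty":0,"tz":0.0005,"spin":0},{"gripper":0.04,"tx":0,"ty":0,"tz":0.0005,"spin":0},{"gripper":0.04,"tx":0,"ty":0,"tz":0,"spin":0},{"gripper":0.04,"tx":0,"ty":0,"tz":0,"spin":0},{"gripper":0.04,"tx":0,"ty":0,"tz":0,"spin":0},{"gripper":0.04,"tx":0,"ty":0,"tz":0,"spin":0},{"gripper":0.04,"tx":0,"ty":0,"tz":0,"spin":0}]' 80
```

```text
clock: 13.95
eef_pos: [514.6, 232.9, 8.9]
tcp_rot: [3.142, -0.0, 1.454]
contact_force: [-4.7, -1.5, 19.2]
opening: 0.659
```

Seated on the tray floor (19 N). Easing off, opening, retreating up.

```bash
python3 -m inch '[{"gripper":0.04,"tx":0,"ty":0,"tz":-0.001,"spin":0},{"gripper":0.04,"tx":0,"ty":0,"tz":0,"spin":0},{"gripper":0.078,"tx":0,"ty":0,"tz":0,"spin":0},{"gripper":0.078,"tx":0,"ty":0,"tz":0,"spin":0},{"gripper":0.078,"tx":0,"ty":0,"tz":0,"spin":0},{"gripper":0.078,"tx":0,"ty":0,"tz":0,"spin":0},{"gripper":0.078,"tx":0,"ty":0,"tz":0,"spin":0},{"gripper":0.078,"tx":0,"ty":0,"tz":0,"spin":0}]' 80
python3 -m inch '[{"gripper":0.078,"tx":0,"ty":0,"tz":-0.01,"spin":0},{"gripper":0.078,"tx":0,"ty":0,"tz":-0.015,"spin":0},{"gripper":0.078,"tx":0,"ty":0,"tz":-0.02,"spin":0},{"gripper":0.078,"tx":0,"ty":0,"tz":-0.03,"spin":0},{"gripper":0.078,"tx":0,"ty":0,"tz":-0.03,"spin":0},{"gripper":0.078,"tx":0,"ty":0,"tz":-0.035,"spin":0},{"gripper":0.078,"tx":0,"ty":0,"tz":0,"spin":0},{"gripper":0.078,"tx":0,"ty":0,"tz":0,"spin":0}]'
python3 - <<'E'
from rig import *
import cv2
for n in("side","wrist"):
  f=grab_frame(n); cv2.imwrite(f"pics/{n}8.png",f["pixels"][:,:,::-1])
s=sense();print(s["eef_pos"],s["tcp_rot"],s["contact_force"])
E
```

```text
clock: 14.75
eef_pos: [514.5, 232.9, 8.4]
tcp_rot: [-3.141, 0.0, 1.454]
contact_force: [0.2, 0.3, -0.4]
opening: 0.912
clock: 15.55
eef_pos: [515.3, 233.2, 150.5]
tcp_rot: [3.139, -0.002, 1.454]
contact_force: [0.2, 0.5, -0.0]
opening: 0.912
[514.09581589 232.67945414 148.36644299] [-3.14115047e+00  2.61665812e-04  1.45399827e+00] [-1.16113681 -0.64217412 -0.45035477]
```

View pics/side8.png

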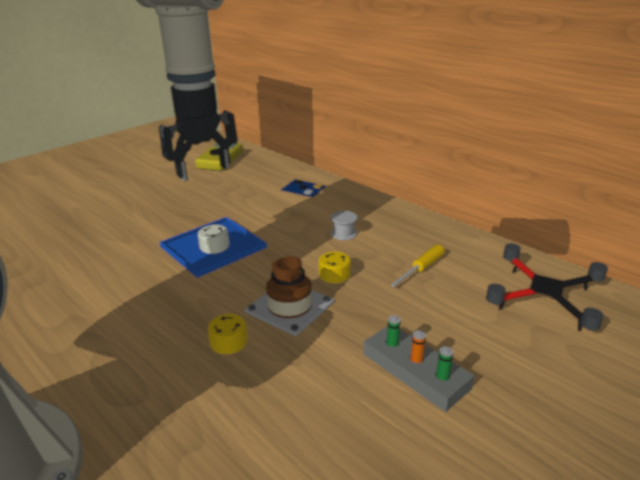

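View pics/wrist8.png

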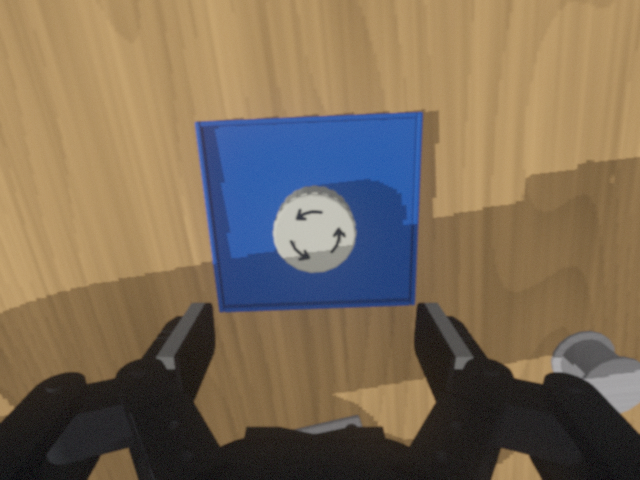

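The cap lies upright and flat in the middle of the tray: side (238,213), wrist (230,315). The other things look unmoved. Going over to the orange cell with the jaws across the rack.

```bash
python3 -m inch '[{"gripper":0.078,"tx":0,"ty":0,"tz":0,"spin":-3.3},{"gripper":0.078,"tx":-0.035,"ty":0.002,"tz":-0.005,"spin":0},{"gripper":0.078,"tx":-0.035,"ty":0.002,"tz":-0.005,"spin":0},{"gripper":0.078,"tx":-0.035,"ty":0.002,"tz":0,"spin":0},{"gripper":0.078,"tx":-0.035,"ty":0.002,"tz":0,"spin":0},{"gripper":0.078,"tx":-0.035,"ty":0.002,"tz":0,"spin":0},{"gripper":0.078,"tx":-0.035,"ty":0.002,"tz":0,"spin":0},{"gripper":0.078,"tx":-0.035,"ty":0.002,"tz":0,"spin":0}]'
python3 -m inch '[{"gripper":0.078,"tx":-0.035,"ty":0.002,"tz":0,"spin":0},{"gripper":0.078,"tx":-0.035,"ty":0.002,"tz":0,"spin":0},{"gripper":0.078,"tx":-0.035,"ty":0.002,"tz":0,"spin":0},{"gripper":0.078,"tx":-0.035,"ty":0.002,"tz":0,"spin":0},{"gripper":0.078,"tx":-0.035,"ty":0.002,"tz":0,"spin":0},{"gripper":0.078,"tx":-0.035,"ty":0.002,"tz":0,"spin":0},{"gripper":0.078,"tx":-0.035,"ty":0.001,"tz":0,"spin":0},{"gripper":0.078,"tx":0,"ty":0,"tz":0,"spin":0}]'
python3 - <<'E'
from rig import *
import cv2,pickle
f=grab_frame("wrist")
f=grab_frame("wrist"); cv2.imwrite(f"pics/wrist9.png",f["pixels"][:,:,::-1]);pickle.dump(f,open("w9.pkl","wb"))
s=sense();print(s["eef_pos"],s["tcp_rot"],s["contact_force"])
E
```

```text
clock: 16.45
eef_pos: [513.0, -13.8, 157.4]
tcp_rot: [-3.139, 0.0, 1.512]
contact_force: [0.9, 0.5, -0.6]
opening: 0.912
clock: 17.25
eef_pos: [511.9, -261.1, 157.3]
tcp_rot: [-3.14, 0.0, 1.509]
contact_force: [-0.2, -0.7, 0.1]
opening: 0.915
[ 511.60294179 -257.90232615  157.24203118] [-3.13936036e+00 -1.22796341e-03  1.50979648e+00] [0.19603489 0.11190704 0.23705185]
```

View pics/wrist9.png

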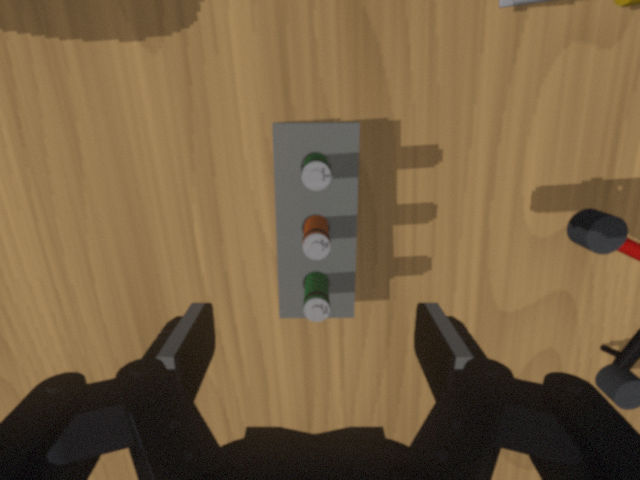

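Orange top is at (row 245, col 317), green ones at (176,317) and (309,317). They line up with the tool's x, centred between the jaws.

```bash
python3 - <<'E'
from h import *
from rig import *
import pickle
np.set_printoptions(precision=1,suppress=True)
f=pickle.load(open("w9.pkl","rb"));W=(f["K"],f["extrinsics"]);s=sense();T=s["eef_pos"];print(T)
y=s["tcp_rot"][2];ex=np.array([np.cos(y),np.sin(y)]);ey=np.array([np.sin(y),-np.cos(y)])
for n,w,t in(("or",(245,317),(265.35,473.9)),("gL",(176,317),(264,445.7)),("gR",(309,317),(266.8,501.8))):
  q=atz(W,*w,68);d=(q-T)[:2];print(n,q,d@ex,d@ey,"tri",tri((W,*w),("top",*t)))
E
```

```text
[ 511.6 -257.9  157.2]
or [ 513.8 -260.9   68. ] -2.8758468096827343 2.415184435679489 tri (array([ 513.6, -265.8,   53.9]), [np.float64(0.09994164357235219), np.float64(0.09994164357228327)])
gL [ 516.5 -217.2   68. ] 40.92164033284699 2.39747334365729 tri (array([ 516.3, -219. ,   57.4]), [np.float64(0.2707662742527391), np.float64(0.27076627425269684)])
gR [ 511.1 -306.2   68. ] -48.23181250326813 2.433525754658254 tri (array([ 510.4, -308.8,   62.3]), [np.float64(0.6925047046746243), np.float64(0.6925047046746251)])
```

```bash
python3 -m inch '[{"gripper":0.078,"tx":-0.004,"ty":0.001,"tz":0.02,"spin":0},{"gripper":0.078,"tx":0,"ty":0,"tz":0.025,"spin":0},{"gripper":0.07,"tx":0,"ty":0,"tz":0.025,"spin":0},{"gripper":0.06,"tx":0,"ty":0,"tz":0.025,"spin":0},{"gripper":0.05,"tx":0,"ty":0,"tz":0.02,"spin":0},{"gripper":0.05,"tx":0,"ty":0,"tz":0,"spin":0},{"gripper":0.05,"tx":0,"ty":0,"tz":0,"spin":0},{"gripper":0.05,"tx":0,"ty":0,"tz":0,"spin":0}]'
python3 - <<'E'
from rig import *
import cv2
for n in("side","wrist"):
  f=grab_frame(n); cv2.imwrite(f"pics/{n}10.png",f["pixels"][:,:,::-1])
s=sense();print(s["eef_pos"],s["tcp_rot"],s["contact_force"])
E
```

```text
clock: 18.15
eef_pos: [514.0, -261.6, 44.5]
tcp_rot: [3.14, 0.0, 1.512]
contact_force: [1.0, 0.1, 0.1]
opening: 0.584
[ 514.07580351 -262.00613179   44.70520284] [3.13984119e+00 7.19705045e-04 1.51184967e+00] [0.78392063 0.87745847 0.42766723]
```

View pics/side10.png

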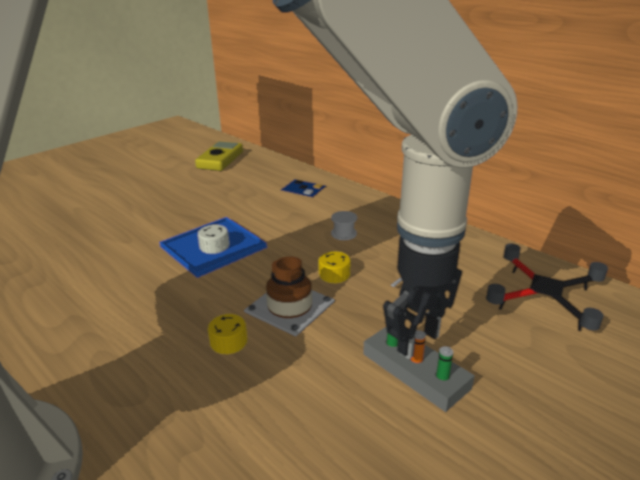

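View pics/wrist10.png

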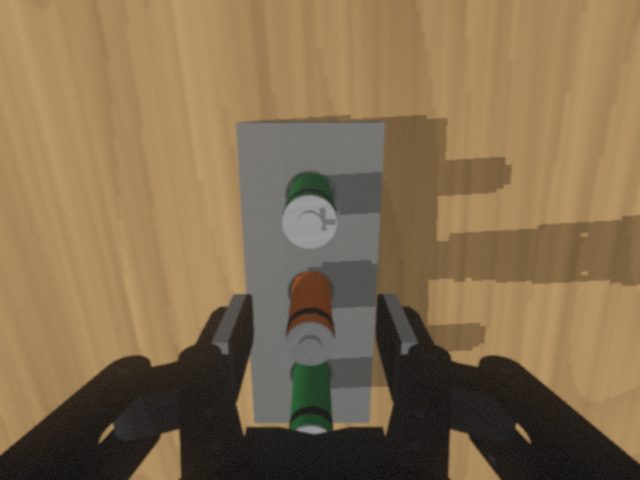

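The orange cell (top at (345,311)) stands between the pads. The green ones are clear of them. Checking the along-row offset.

```bash
python3 - <<'E'
from h import *
from rig import *
f=grab_frame("wrist");W=(f["K"],f["extrinsics"]);s=sense();T=s["eef_pos"];print(T)
y=s["tcp_rot"][2];ex=np.array([np.cos(y),np.sin(y)]);ey=np.array([np.sin(y),-np.cos(y)])
q=atz(W,345,311,69);d=(q-T)[:2];print(q,d@ex,d@ey)
E
```

```text
[ 513.94715189 -262.04165004   44.58534126]
[ 513.66001564 -262.05290684   69.        ] -0.028194639514856894 -0.28597028153238346
```

Centred. Down 2 mm, then grip with 40 N.

```bash
python3 -m inch '[{"gripper":0.05,"tx":0,"ty":0,"tz":0.002,"spin":0},{"gripper":0.01,"tx":0,"ty":0,"tz":0,"spin":0},{"gripper":0.01,"tx":0,"ty":0,"tz":0,"spin":0},{"gripper":0.01,"tx":0,"ty":0,"tz":0,"spin":0},{"gripper":0.01,"tx":0,"ty":0,"tz":0,"spin":0},{"gripper":0.01,"tx":0,"ty":0,"tz":0,"spin":0},{"gripper":0.01,"tx":0,"ty":0,"tz":0,"spin":0},{"gripper":0.01,"tx":0,"ty":0,"tz":0,"spin":0}]' 40
```

```text
clock: 19.1
eef_pos: [513.3, -261.9, 41.6]
tcp_rot: [3.142, 0.0, 1.512]
contact_force: [-0.6, 0.6, 4.0]
opening: 0.199
```

```bash
python3 -m inch '[{"gripper":0.01,"tx":0,"ty":0,"tz":-0.005,"spin":0},{"gripper":0.01,"tx":0,"ty":0,"tz":-0.01,"spin":0},{"gripper":0.01,"tx":0,"ty":0,"tz":-0.015,"spin":0},{"gripper":0.01,"tx":0,"ty":0,"tz":-0.02,"spin":0},{"gripper":0.01,"tx":0,"ty":0,"tz":-0.025,"spin":0},{"gripper":0.01,"tx":0,"ty":0,"tz":-0.025,"spin":0},{"gripper":0.01,"tx":0,"ty":0,"tz":-0.015,"spin":0},{"gripper":0.01,"tx":0,"ty":0,"tz":0,"spin":0}]' 40
python3 - <<'E'
from h import *
np.set_printoptions(precision=1,suppress=True)
from rig import *
import cv2
f=grab_frame("top");cv2.imwrite("pics/top11.png",cv2.resize(f["pixels"][240:330,270:380,::-1],None,fx=6,fy=6,interpolation=2))
f=grab_frame("side"); cv2.imwrite("pics/side11.png",f["pixels"][:,:,::-1])
s=sense();print(s["eef_pos"],s["tcp_rot"],s["contact_force"],s["opening"])
E
```

```text
clock: 19.9
eef_pos: [514.9, -262.7, 160.0]
tcp_rot: [3.137, 0.002, 1.512]
contact_force: [-0.2, -0.1, -0.6]
opening: 0.195
[ 513.4 -261.9  157.1] [3.1 0.  1.5] [-0.8 -0.4 -1. ] 0.19461610058976253
```

View pics/side11.png

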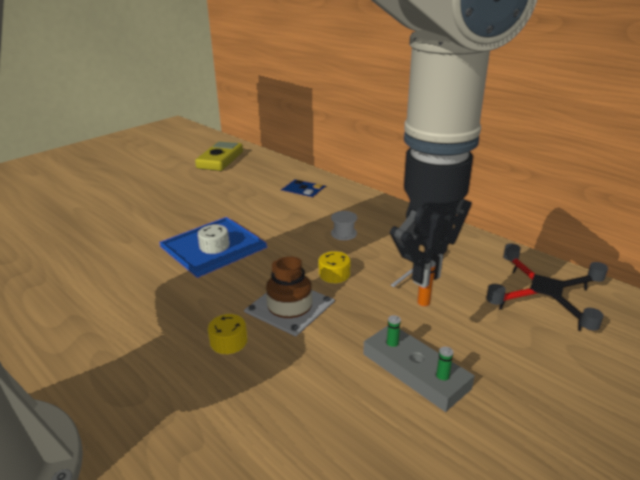

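View pics/top11.png

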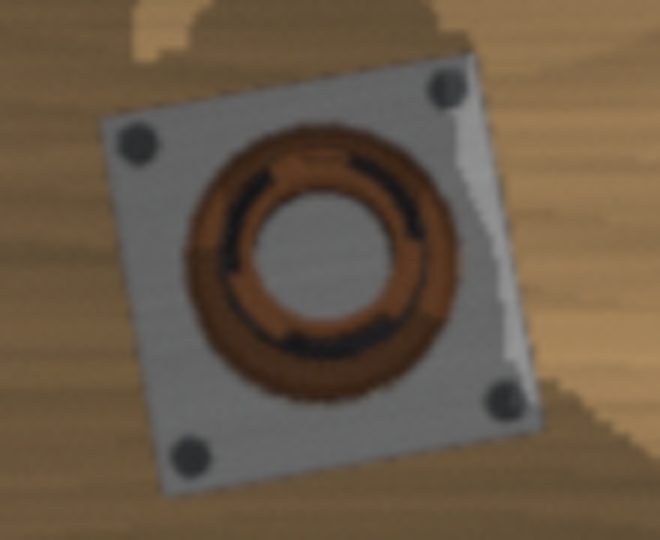

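The orange cell hangs upright in the fingers, and its socket at side (357,418) is empty with both greens in place. The jar mouth is at crop (323,253), i.e. top (row 282.2, col 323.8).

```bash
python3 - <<'E'
from h import *
np.set_printoptions(precision=1,suppress=True)
from rig import *
p=atz("top",282.0,323.7,88);print(p)
s=sense();T=s["eef_pos"];y=s["tcp_rot"][2];print(T,y)
for q in (p[:2],np.array([489.,-20.8])):
  d=q-T[:2];print(d@[np.cos(y),np.sin(y)],d@[np.sin(y),-np.cos(y)])
E
```

```text
[487.1 -20.5  88. ]
[ 513.4 -261.9  157.1] 1.5115938492102496
239.44889042377622 -40.552829051759424
239.24605000526972 -38.59594479268926
```

```bash
python3 -m inch '[{"gripper":0.01,"tx":0.03,"ty":-0.0056,"tz":0,"spin":0},{"gripper":0.01,"tx":0.037,"ty":-0.0056,"tz":0,"spin":0},{"gripper":0.01,"tx":0.037,"ty":-0.0056,"tz":0,"spin":0},{"gripper":0.01,"tx":0.037,"ty":-0.0056,"tz":0,"spin":0},{"gripper":0.01,"tx":0.037,"ty":-0.0056,"tz":0,"spin":0},{"gripper":0.01,"tx":0.037,"ty":-0.0056,"tz":0,"spin":0},{"gripper":0.01,"tx":0.0245,"ty":-0.0056,"tz":0,"spin":0},{"gripper":0.01,"tx":0,"ty":0,"tz":0,"spin":0}]' 40
python3 -m inch '[{"gripper":0.01,"tx":0,"ty":0,"tz":0.01,"spin":0},{"gripper":0.01,"tx":0,"ty":0,"tz":0.01,"spin":0},{"gripper":0.01,"tx":0,"ty":0,"tz":0.005,"spin":0},{"gripper":0.01,"tx":0,"ty":0,"tz":0,"spin":0},{"gripper":0.01,"tx":0,"ty":0,"tz":0,"spin":0},{"gripper":0.01,"tx":0,"ty":0,"tz":0,"spin":0},{"gripper":0.01,"tx":0,"ty":0,"tz":0,"spin":0},{"gripper":0.01,"tx":0,"ty":0,"tz":0,"spin":0}]' 40
python3 - <<'E'
from rig import *
import cv2,numpy as np
o=[]
for n,(a,b) in {"side":(210,230),"top":(230,270),"wrist":(200,210)}.items():
  f=grab_frame(n);h=110 if n!="wrist" else 230
  o.append(cv2.resize(f["pixels"][a:a+h,b:b+h,::-1],(266,266) if n=="wrist" else (266,266),interpolation=2))
cv2.imwrite("pics/c12.png",np.hstack(o))
s=sense();print(s["eef_pos"],s["tcp_rot"],s["contact_force"])
E
```

```text
clock: 20.8
eef_pos: [486.8, -18.1, 155.5]
tcp_rot: [-3.139, -0.001, 1.514]
contact_force: [-0.0, 0.1, -0.2]
opening: 0.194
clock: 21.6
eef_pos: [488.5, -20.6, 131.8]
tcp_rot: [3.141, 0.0, 1.512]
contact_force: [-0.1, 0.1, -0.4]
opening: 0.191
[488.42921869 -20.46200415 131.65785048] [ 3.14126461e+00 -1.12026227e-05  1.51165295e+00] [ 0.94397784  0.68912617 -0.09164693]
```

View pics/c12.png

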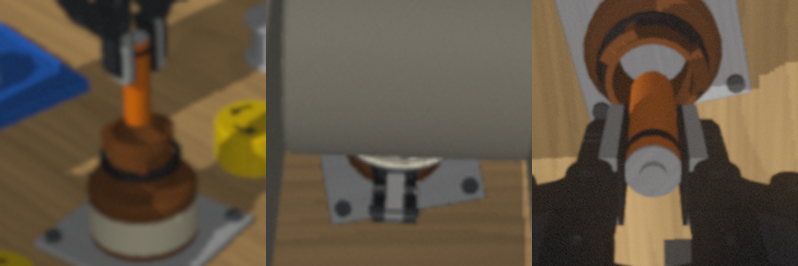

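Side and wrist crops show the cell hanging just over the mouth, in line with it. Lowering into the neck.

```bash
python3 -m inch '[{"gripper":0.01,"tx":0,"ty":0,"tz":0.006,"spin":0},{"gripper":0.01,"tx":0,"ty":0,"tz":0.006,"spin":0},{"gripper":0.01,"tx":0,"ty":0,"tz":0.006,"spin":0},{"gripper":0.01,"tx":0,"ty":0,"tz":0.006,"spin":0},{"gripper":0.01,"tx":0,"ty":0,"tz":0.006,"spin":0},{"gripper":0.01,"tx":0,"ty":0,"tz":0,"spin":0},{"gripper":0.01,"tx":0,"ty":0,"tz":0,"spin":0},{"gripper":0.01,"tx":0,"ty":0,"tz":0,"spin":0}]' 40
python3 - <<'E'
from rig import *
import cv2,numpy as np
f=grab_frame("side");cv2.imwrite("pics/c13.png",cv2.resize(f["pixels"][210:330,220:350,::-1],None,fx=4,fy=4,interpolation=2))
E
```

```text
clock: 22.55
eef_pos: [488.5, -20.5, 101.7]
tcp_rot: [3.141, -0.0, 1.512]
contact_force: [0.2, 0.5, -0.4]
opening: 0.194
```

View pics/c13.png

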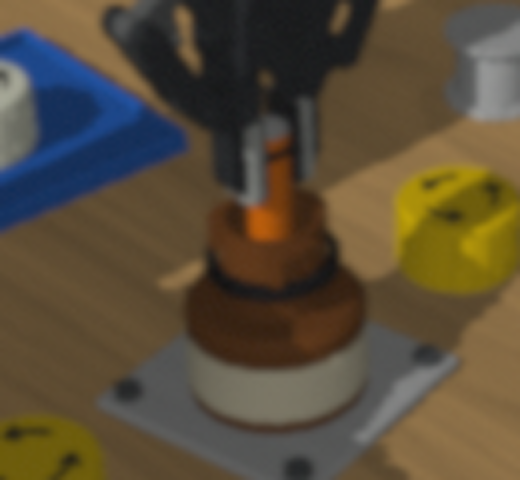

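The cell's lower part disappears behind the near rim at crop (265,240), so it is inside the neck without contact force. Releasing and retreating.

```bash
python3 -m inch '[{"gripper":0.05,"tx":0,"ty":0,"tz":0,"spin":0},{"gripper":0.05,"tx":0,"ty":0,"tz":0,"spin":0},{"gripper":0.05,"tx":0,"ty":0,"tz":0,"spin":0},{"gripper":0.05,"tx":0,"ty":0,"tz":0,"spin":0},{"gripper":0.05,"tx":0,"ty":0,"tz":-0.01,"spin":0},{"gripper":0.05,"tx":0,"ty":0,"tz":-0.02,"spin":0},{"gripper":0.05,"tx":0,"ty":0,"tz":-0.03,"spin":0},{"gripper":0.05,"tx":0,"ty":0,"tz":-0.03,"spin":0}]' 40
python3 -m inch '[{"gripper":0.05,"tx":-0.02,"ty":0,"tz":-0.03,"spin":0},{"gripper":0.05,"tx":-0.03,"ty":0,"tz":-0.02,"spin":0},{"gripper":0.05,"tx":-0.03,"ty":0,"tz":0,"spin":0},{"gripper":0.05,"tx":-0.03,"ty":0,"tz":0,"spin":0},{"gripper":0.05,"tx":-0.03,"ty":0,"tz":0,"spin":0},{"gripper":0.05,"tx":-0.02,"ty":0,"tz":0,"spin":0},{"gripper":0.05,"tx":0,"ty":0,"tz":0,"spin":0},{"gripper":0.05,"tx":0,"ty":0,"tz":0,"spin":0}]' 40
python3 - <<'E'
from rig import *
import cv2,numpy as np
f=grab_frame("side");cv2.imwrite("pics/side14.png",f["pixels"][:,:,::-1])
f=grab_frame("top");cv2.imwrite("pics/top14.png",f["pixels"][:,:,::-1])
cv2.imwrite("pics/top14c.png",cv2.resize(f["pixels"][240:330,270:380,::-1],None,fx=6,fy=6,interpolation=2))
for c in ("spent_cell","good_cell_a","cap"):print(c,[(round(m["conf"],2),[round(float(v),1) for v in m["centre"]],int(m["pixels"].sum())) for m in masks_of("top",c)])
E
```

```text
clock: 23.4
eef_pos: [488.0, -20.5, 192.9]
tcp_rot: [-3.141, 0.0, 1.512]
contact_force: [1.1, 0.0, 0.8]
opening: 0.586
clock: 24.2
eef_pos: [478.7, -180.1, 241.9]
tcp_rot: [3.141, -0.0, 1.51]
contact_force: [-0.1, -0.3, 0.1]
opening: 0.586
spent_cell []
good_cell_a [(0.44, [264.9, 443.8], 115), (0.21, [288.6, 319.9], 4053)]
cap [(0.97, [359.7, 323.7], 959), (0.8, [216.4, 315.1], 935), (0.74, [270.4, 174.1], 1076)]
```

View pics/side14.png

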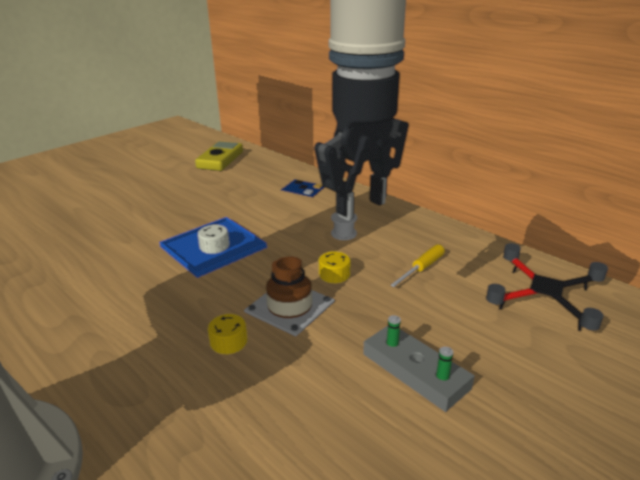

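View pics/top14.png

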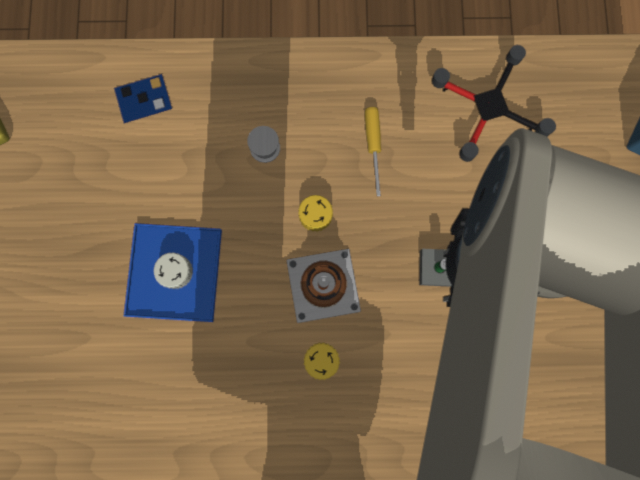

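View pics/top14c.png

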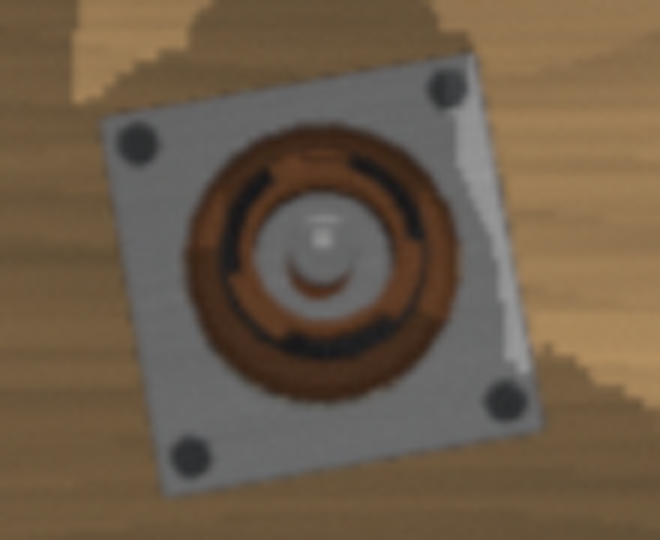

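The cell stands inside the jar, its nub visible in the mouth at top (280,324). The cap is flat in the tray at top (270,173). Both green cells, the spool and the screwdriver are in place in the side view. Handing in.

```bash
python3 - <<'E'
from rig import *
s=sense();print(s["clock"],s["contact_force"],abs(s["qvel"]).max())
print(sign_off())
E
```

```text
24.45 [0.33354735 0.41474783 0.43437513] 0.0032746306798691156
the job is handed in; nothing more can be done
None
```

I pushed the white cap down (about 19–22 N), turned it 60° anticlockwise and lifted it off. I set it upright in the blue tray, then lowered the orange cell into the open jar's neck and let it drop. The job was handed in at 24.5 s.

**Last checks:**
- **Cap:** it lies flat near the tray's centre in both fixed views.
- **Orange cell:** its nub shows inside the jar's mouth in the top view, and its socket in the rack is empty.
- **Other things:** both green cells, the spool and the screwdriver look unmoved in the side view.
- **Arm:** it was at rest and touching nothing.

**What failed or disagreed:**
- **Refused moves:** the first two move calls were refused because rows lacked keys, which cost no motion.
- **Height readings:** the wrist camera differed from the fixed cameras by 2–3 mm sideways. Heights triangulated from the wrist and top views came out low: 90.7 mm for the cap top against 100 mm in the text, and 54–66 mm for the cell top against 68–71 mm. The side and top views gave 98.6 mm for the cap top, and I used those with the text's heights.
- **Network check:** at the end the network did not report the cell inside the jar, and the arm hid one green cell from the top view, so I judged those from the pictures.

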